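Seat the vial block in the hotplate's corner fence and hold it

TASK

Pick up the aluminium vial block that has six small wells and set it on the hotplate's top plate, its long side along the long stop. Push it fully home into the corner so that it sits flat on the plate and flush against both steel stops, and finish still gripping it and pressing it firmly against both stops at once, ready for a colleague to tighten the clamp: do not let go. Leave the block with two large wells and the bottles and beaker where they are.

Things in the scene. Friction and masses are not known exactly. Their poses are not given: they have to be found in the camera images.
- six_block: The block to load: plain aluminium, 54 (its x) x 86 (its y) x 50 (z) mm, about 0.5 kg, with six 17 mm wells (2 x 3), 38 mm deep, open at the top. Origin: centre of its underside; z up. Its two ways round (half turn) are equivalent. Grip it across the 54 mm, fingertips above the 16 mm stops; pushed hard it tips in a weak grip: about 10 N on each stop is ample.
- two_block: Bystander: aluminium block of the same outside size (54 x 86 x 50 mm, origin and axes alike) but with two 33 mm wells. The two blocks may have changed places.
- hotplate: Blue laboratory hotplate, fixed to the bench, about 190 mm wide (y), 270 mm deep (x, from -170 to +100 mm; two knobs stand out to -190), 90 mm high. Origin: at bench height, under the centre of the square top plate; -x is the knob side, z up. It stands at a varying place and yaw.
- plate: The hotplate's aluminium top plate, 180 x 180 x 12 mm, its top 90 mm above the bench, polished and slippery (friction about 0.25). Origin: centre of its underside; axes as the hotplate's.
- long_stop: Steel bar fixed on the plate along its rear (+x) edge: 14 (x) x 144 (y) x 16 mm high. Origin: centre of its underside; its inner face is 7 mm towards -x of it. Rigid, polished and slippery (friction about 0.25). Axes as the hotplate's.
- short_stop: Steel bar fixed on the plate along its left (+y) edge: 85 (x) x 14 (y) x 16 mm high. Origin: centre of its underside; its inner face is 7 mm towards -y of it. Rigid, polished and slippery (friction about 0.25). Axes as the hotplate's.
- corner (a point): The inner corner where the faces of the two stops meet, on the top face of the plate (90 mm above the bench). Axes as the hotplate's: +x points into the long stop, +y into the short stop. With the block home, the block's origin is at x = -27 mm, y = -43 mm, z = 0 from here, its x axis parallel to this x (either way round).
- amber_bottle: Bystander: loose amber jar, 58 mm across, 100 mm high. Origin: centre of its underside.
- beaker: Bystander: loose glass beaker, 80 mm across, 100 mm high. Origin: centre of its underside.
- wash_bottle: Bystander: loose white wash bottle, 64 mm across, 175 mm high. Origin: centre of its underside.

How it is judged:
On the way, in this order (a step that is already met when the one before it is completed fails the run):
1. the six-well block is lifted clear of the bench (height (world z) of six_block above 0.04 m), for 0.2 s.
2. the six-well block rests on the hotplate's top plate (contact force between six_block and plate above 0.5 N and height (world z) of six_block between 0.085 and 0.096 m and angle between six_block's own z axis and vertical below 0.08 rad), for 0.1 s.
At the end, for the whole second after the job is handed in: Through the last second the six-well block lies still, flat on the plate (3 mm, 0.05 rad), square to the stops (0.05 rad), within 4 mm of home in x and y, pressed on each stop with over 2 N, the fingers on it (over 2 N); bystanders within 30 mm of their starts (x of six_block in the frame of corner between -0.031 and -0.023 m and y of six_block in the frame of corner between -0.047 and -0.039 m and z of six_block in the frame of corner between -0.003 and 0.003 m and angle between the x axis of six_block and the x axis of corner, either way round below 0.05 rad and angle between six_block's own z axis and vertical below 0.05 rad and contact force between six_block and long_stop above 2 N and contact force between six_block and short_stop above 2 N and contact force between the fingers and six_block above 2 N and linear speed of six_block below 0.01 m/s and distance of each of two_block, amber_bottle, beaker, wash_bottle from where it was at the start of the episode below 0.03 m); the arm keeps its last pose, push and grip.
It fails at once if the other aluminium block is displaced or tipped (distance of two_block from where it was at the start of the episode above 0.03 m or angle between two_block's own z axis and vertical above 0.5 rad).
It fails at once if the amber bottle is displaced or tipped (distance of amber_bottle from where it was at the start of the episode above 0.03 m or angle between amber_bottle's own z axis and vertical above 0.5 rad).
It fails at once if the beaker is displaced or tipped (distance of beaker from where it was at the start of the episode above 0.03 m or angle between beaker's own z axis and vertical above 0.5 rad).
It fails at once if the wash bottle is displaced or tipped (distance of wash_bottle from where it was at the start of the episode above 0.03 m or angle between wash_bottle's own z axis and vertical above 0.5 rad).
It also fails if it takes over 54 s, if anything falls off the work surface, if the arm or the gripper's body presses on something with over 40 N, if the wrist force passes 120 N, or if a joint passes its speed limit or range.

ROBOT

A 6-joint arm with a two-finger parallel gripper is mounted at the origin on the work surface. World frame = base frame: x ahead of the robot, y to its left, z up, the work surface at z = 0. Lengths are in m, angles in rad, forces in N, time in s.
With the tool pointing down it reaches from about 0.35 to 0.775 m from the base axis. Payload 5.5 kg.
Tool frame: the origin (TCP) lies midway between the tips of the shut fingers; the grasp point (between the pads) lies 19 mm behind it (env.hold_point_z is the distance from the TCP to the grasp point, in m); z points along the fingers, y is the line along which they close (so a half turn about z gives the same grasp; the last joint's range is limited). The gripper opens to 85 mm and grips with 20 to 120 N. Pads are 22 mm wide; open, the fingers measure 114 mm over their backs; the gripper's body (76 mm by 85 mm) begins 54 mm behind the grasp point. The pads swing forward as they close: fully open they stand 13 mm farther back than shut.
Start: joints at [-1.428, 0.313, 0.046, 1.304, 0, 1.431], TCP at [0.16, -0.552, 0.231] pointing down, gripper open.
Joint ranges: [-2.76, 2.76], [-0.86, 1.69], [-1.03, 1.26], [-2.2, 2.34], [-1.47, 1.5], [-3.14, 3.14]. Speed limits (rad/s): [2.57, 2.57, 3.14, 3.14, 3.14, 3.14].

INTERFACE

Orientations are given as a unit quaternion [w, x, y, z].
In Python, from workcell import env, read_camera gives the robot as it stands. The module is installed in compiled form; this text tells all that it offers.
- The arm moves only by the tool carry_out, never from a script. Its argument "moves" is a list of rows, each an object of numbers: "tx", "ty", "tz": the shift along the world's x, y, z in cm; "wx", "wy", "wz": the turn, a rotation vector about the world's x, y, z in rad; "claw": the closure, from -1 (fully open) to 1 (shut). A call has 1 to 8 rows; each row shifts and turns the commanded pose from where the row before left it; what a row does not reach is not made up. A row lasts 1/8 s, in which the tool goes at most 62.5 mm and 10.7 degrees, less where a joint would pass 70% of its speed; a pose out of reach is approached as far as the arm can. A call is refused whole if a number of a shift passes 6.25 or a number of a turn 0.188, either way. A call with a gripper value outside its range is refused whole. The fingers move at their own pace and stop on an object; "newtons" is the grip in N (left out, the last holds). Time passes only in rows, so rows that do not move let the fingers close. It gives the time, the measured TCP pose, the force, the opening and the grip force at its end, in the units of the state.
- env.get_state(): the state, without advancing time (a new reading comes with each control period).
- read_camera(name): name is "side" or "top"; returns a dict with "image" (384x512x3 uint8, blue, green, red), "z_map" (384x512 float32, m along the optical axis (not along the pixel's ray), 0 where there is no reading), "fx", "fy", "cx", "cy" (pixels), "camera_from_world" (4x4, takes a point from world to camera coordinates). Camera axes: x right, y down, z forward; pixel columns grow to the right and rows downward; lengths in m; the calibration is good to about 2 mm. A picture is of the moment at which its call begins.
- env.hand_in(): hands the job in; it is judged then, once.
The state is a dict: "clock": time; "joint_pos": joint angles; "qvel": joint speeds; "tau": joint torques, N m; "tcp_pos": TCP position; "orientation": TCP orientation; "wrist_force": force on the tool from outside, world axes, zero at the start; "ft_torque": the same for the moment, N m; "finger_gap": finger opening in m; "grip_force": force on a finger pad.
Only numpy, scipy, OpenCV 4.12 (cv2) and the standard library are available. Lean on these libraries where they do the work, as an engineer would, in place of code of your own. Each camera call takes 0.05 s, during which the arm holds its last target. There are 200 camera calls.

## Working session

There is one attempt and no reset: what is moved stays moved. The work goes in short steps, Python scripts to look and compute and a tool call to move; the robot and the scene stay as the last step left them, time stands still between calls to the robot, and variables do not carry over. Pictures are saved under pics/ and viewed, at most 10 in all, crops included, and the job is handed in when it is done.

Besides the shell and the picture viewer there is one more tool, called after "Call:" by a JSON object that holds its "api" and its "payload", one argument or row to a line. carry_out: Moves the arm, as the interface text tells. Its arguments: {"type":"object","properties":{"moves":{"type":"array","items":{"type":"object","properties":{"tx":{"type":"number"},"ty":{"type":"number"},"tz":{"type":"number"},"wx":{"type":"number"},"wy":{"type":"number"},"wz":{"type":"number"},"claw":{"type":"number"}}}},"newtons":{"type":"number"}},"required":["moves"]}

```bash
mkdir -p pics
cat > h.py <<'E'
import numpy as np, cv2
from workcell import env, read_camera
def cloud(c):
    z=c["z_map"]; v,u=np.mgrid[:z.shape[0],:z.shape[1]]
    p=np.stack([(u-c["cx"])/c["fx"]*z,(v-c["cy"])/c["fy"]*z,z,np.ones_like(z)],-1)
    w=p@np.linalg.inv(c["camera_from_world"]).T
    w[z==0]=np.nan
    return w[...,:3]
E
python3 - <<'E'
from h import *
for n in("top","side"):
    c=read_camera(n); cv2.imwrite(f"pics/{n}0.png",c["image"]); np.savez(f"{n}0.npz",**c)
    print(n,np.linalg.inv(c["camera_from_world"]).round(3).tolist(),c["fx"])
print(env.get_state(), env.hold_point_z)
E
```

```text
top [[0.016, -0.993, 0.114, 0.462], [-1.0, -0.015, 0.012, 0.105], [-0.01, -0.114, -0.993, 1.297], [0.0, 0.0, 0.0, 1.0]] 467.34397768503635
side [[-0.959, -0.165, 0.231, 0.342], [-0.284, 0.599, -0.749, 0.972], [-0.015, -0.783, -0.621, 0.78], [0.0, 0.0, 0.0, 1.0]] 454.60102796506095
{'clock': 0.1, 'joint_pos': array([-1.42762415e+00,  3.13933635e-01,  4.50957263e-02,  1.30358668e+00,
        2.12407101e-05,  1.43115245e+00]), 'qvel': array([-0.00037134, -0.00240339,  0.00272042,  0.00018612,  0.00030946,
        0.00147354]), 'tau': array([ 2.13937994e-03, -4.81724811e+01,  2.99243689e+01,  1.27204121e-02,
       -2.53325807e-04,  8.49697784e-06]), 'tcp_pos': array([ 0.16036836, -0.55171853,  0.23049457]), 'orientation': array([-8.14147156e-04,  9.90018208e-01,  1.40937170e-01,  9.18409125e-06]), 'wrist_force': array([-0.68185517,  0.56546558, -0.33545705]), 'ft_torque': array([-0.03191155,  0.02018163, -0.00620863]), 'grip_force': 0.0, 'finger_gap': 0.08545753640031083} 0.0187
```

View pics/top0.png

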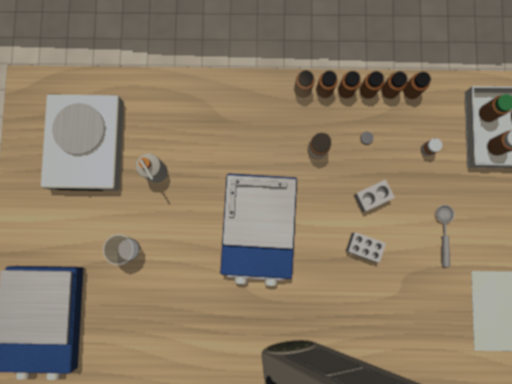

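View pics/side0.png

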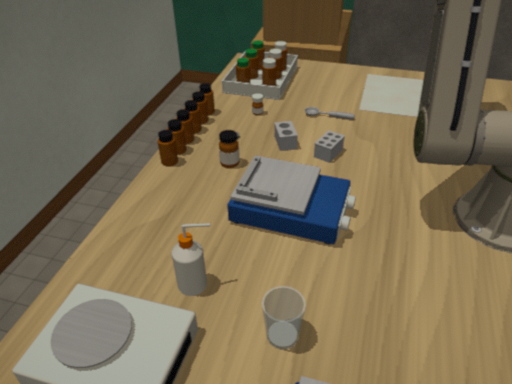

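The top view shows the six-well block at about (367,248) and the two-well block at (375,196). The hotplate is at (260,225), with the long stop near row 183 and the short stop near column 233. The side view agrees: six-block (330,146), two-block (286,135).

Run:
```python
from h import *
for n in("top","side"):
    c=dict(np.load(f"{n}0.npz")); w=cloud(c)
    def box(m,name):
        p=w[m]; r=cv2.minAreaRect(p[:,:2].astype(np.float32)*1000)
        print(n,name,m.sum(),"rect",np.round(r[0],1),np.round(r[1],1),round(r[2],1),"z",np.percentile(p[:,2],[5,50,95]).round(4))
    V,U=np.mgrid[:384,:512]
    def near(u,v,r): return np.hypot(U-u,V-v)<r
    b,t=((367,248),(375,196)) if n=="top" else ((330,146),(286,135))
    box(near(*b,26)&(w[...,2]>.04)&(w[...,2]<.06),"six"); box(near(*t,26)&(w[...,2]>.04)&(w[...,2]<.06),"two")
    hp=near(260,225,75) if n=="top" else near(290,195,75)
    pl=hp&(w[...,2]>.083)&(w[...,2]<.096); box(pl,"plate")
    st=hp&(w[...,2]>.1)&(w[...,2]<.112); box(st,"stops")
    box(hp&(w[...,2]>.06)&(w[...,2]<.115),"hp")
c=dict(np.load("top0.npz")); im=c["image"]
a=cv2.resize(im[165:290,215:305],None,fx=4.5,fy=4.5,interpolation=cv2.INTER_CUBIC)
b=cv2.resize(im[175:275,340:400],None,fx=5,fy=5,interpolation=cv2.INTER_CUBIC)
o=np.zeros((570,720,3),np.uint8);o[:a.shape[0],:a.shape[1]]=a[:570];o[:b.shape[0],410:410+b.shape[1]]=b
cv2.imwrite("pics/crop.png",o)
```

```text
top six 521 rect [ 462.8 -176.3] [86.9 54. ] 71.1 z [0.0438 0.0492 0.0535]
top two 446 rect [ 601.9 -201.2] [53.9 87.6] 25.7 z [0.0439 0.0493 0.0538]
top plate 4254 rect [550.5 109.2] [180.1 180.3] 87.6 z [0.0854 0.0892 0.0931]
top stops 491 rect [580.1 115.7] [142.6  99. ] 87.4 z [0.1015 0.1049 0.1092]
top hp 7225 rect [515.  110.8] [189.7 270. ] 87.6 z [0.0625 0.0877 0.1034]
side six 367 rect [ 463.  -176.9] [92.6 57.3] 72.7 z [0.0411 0.0485 0.0518]
side two 289 rect [ 603.1 -200.1] [54.6 93.2] 25.7 z [0.0415 0.0487 0.0519]
side plate 2922 rect [551.2 109. ] [186.8 180.3] 87.5 z [0.087  0.09   0.0926]
side stops 437 rect [581.3 114.8] [148.7  99.1] 87.8 z [0.1011 0.1054 0.1081]
side hp 5885 rect [553.6  76.9] [257.4 348.2] 87.0 z [0.0635 0.0886 0.1046]
```

View pics/crop.png

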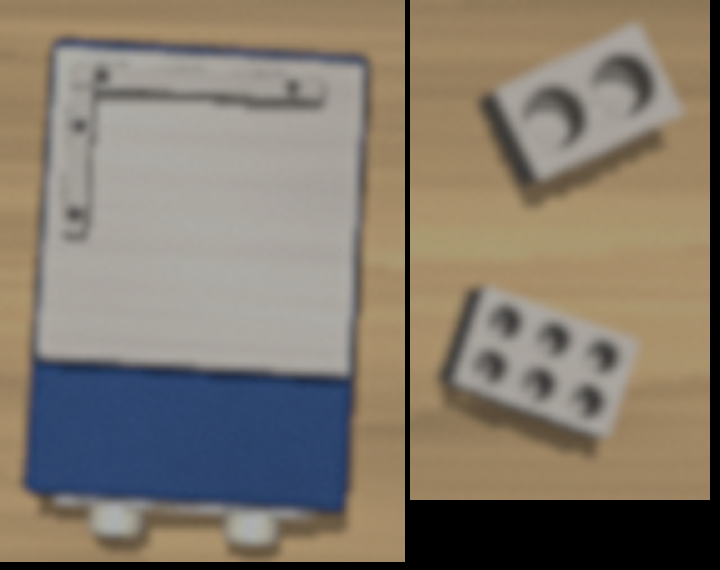

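The sizes match the text: 54x87 blocks, a 180 mm plate and a 143x99 mm stop L. The poses I'll use:
- **six_block:** (463, -176.5) mm, yaw -18.7°.
- **Hotplate:** yaw about -2.4°.
- **Corner:** about (618.5, 172) mm, so block home is about (589.6, 130) mm.

First I move above the block and turn about +0.96 rad.

Call:
{"api": "carry_out", "payload": {
  "moves": [
    {"tx":1.9,"ty":2.34,"tz":-0.6,"wz":0.06,"claw":-1},
    {"tx":1.9,"ty":2.34,"tz":-0.6,"wz":0.06,"claw":-1},
    {"tx":1.9,"ty":2.34,"tz":-0.6,"wz":0.06,"claw":-1},
    {"tx":1.9,"ty":2.34,"tz":-0.6,"wz":0.06,"claw":-1},
    {"tx":1.9,"ty":2.34,"tz":-0.6,"wz":0.06,"claw":-1},
    {"tx":1.9,"ty":2.34,"tz":-0.6,"wz":0.06,"claw":-1},
    {"tx":1.9,"ty":2.34,"tz":-0.6,"wz":0.06,"claw":-1},
    {"tx":1.9,"ty":2.34,"tz":-0.6,"wz":0.06,"claw":-1}
  ],
  "newtons": 80
}}

```text
invalid input at $.moves[0]: expected keys tx, ty, tz, wx, wy, wz, claw
```

Call:
{"api": "carry_out", "payload": {
  "moves": [
    {"tx":1.9,"ty":2.34,"tz":-0.6,"wz":0.06,"claw":-1},
    {"tx":1.9,"ty":2.34,"tz":-0.6,"wz":0.06,"claw":-1},
    {"tx":1.9,"ty":2.34,"tz":-0.6,"wz":0.06,"claw":-1},
    {"tx":1.9,"ty":2.34,"tz":-0.6,"wz":0.06,"claw":-1},
    {"tx":1.9,"ty":2.34,"tz":-0.6,"wz":0.06,"claw":-1},
    {"tx":1.9,"ty":2.34,"tz":-0.6,"wz":0.06,"claw":-1},
    {"tx":1.9,"ty":2.34,"tz":-0.6,"wz":0.06,"claw":-1},
    {"tx":1.9,"ty":2.34,"tz":-0.6,"wz":0.06,"claw":-1}
  ]
}}

```text
invalid input at $.moves[0]: expected keys tx, ty, tz, wx, wy, wz, claw
```

Call:
{"api": "carry_out", "payload": {
  "moves": [
    {"claw":-1},
    {"claw":-1}
  ]
}}

```text
invalid input at $.moves[0]: expected keys tx, ty, tz, wx, wy, wz, claw
```

All keys are required in each row, so I'll use fewer, larger rows.

Call:
{"api": "carry_out", "payload": {
  "moves": [
    {"tx":2.5,"ty":3.1,"tz":-0.8,"wx":0,"wy":0,"wz":0.08,"claw":-1},
    {"tx":2.5,"ty":3.1,"tz":-0.8,"wx":0,"wy":0,"wz":0.08,"claw":-1},
    {"tx":2.5,"ty":3.1,"tz":-0.8,"wx":0,"wy":0,"wz":0.08,"claw":-1},
    {"tx":2.5,"ty":3.1,"tz":-0.8,"wx":0,"wy":0,"wz":0.08,"claw":-1},
    {"tx":2.5,"ty":3.1,"tz":-0.8,"wx":0,"wy":0,"wz":0.08,"claw":-1},
    {"tx":2.5,"ty":3.1,"tz":-0.8,"wx":0,"wy":0,"wz":0.08,"claw":-1}
  ],
  "newtons": 80
}}

```text
clock: 0.85
tcp_pos: [0.311, -0.3649, 0.1827]
orientation: [-0.0, 0.928, 0.373, -0.0]
wrist_force: [0.7, -0.6, 0.1]
finger_gap: 0.0852
grip_force: 0.0
```

Call:
{"api": "carry_out", "payload": {
  "moves": [
    {"tx":2.5,"ty":3.1,"tz":-0.8,"wx":0,"wy":0,"wz":0.08,"claw":-1},
    {"tx":2.5,"ty":3.1,"tz":-0.8,"wx":0,"wy":0,"wz":0.08,"claw":-1},
    {"tx":2.5,"ty":3.1,"tz":-0.8,"wx":0,"wy":0,"wz":0.08,"claw":-1},
    {"tx":2.5,"ty":3.1,"tz":-0.8,"wx":0,"wy":0,"wz":0.08,"claw":-1},
    {"tx":2.5,"ty":3.1,"tz":-0.8,"wx":0,"wy":0,"wz":0.08,"claw":-1},
    {"tx":2.5,"ty":3.1,"tz":-0.8,"wx":0,"wy":0,"wz":0.08,"claw":-1},
    {"tx":0,"ty":0,"tz":0,"wx":0,"wy":0,"wz":0,"claw":-1},
    {"tx":0,"ty":0,"tz":0,"wx":0,"wy":0,"wz":0,"claw":-1}
  ]
}}

```text
clock: 1.85
tcp_pos: [0.4601, -0.1802, 0.1351]
orientation: [-0.0, 0.813, 0.582, -0.0]
wrist_force: [-0.2, -0.8, 0.5]
finger_gap: 0.0855
grip_force: 0.0
```

Call:
{"api": "carry_out", "payload": {
  "moves": [
    {"tx":0.3,"ty":0.35,"tz":-2.0,"wx":0,"wy":0,"wz":0,"claw":-1},
    {"tx":0,"ty":0,"tz":-3.0,"wx":0,"wy":0,"wz":0,"claw":-1},
    {"tx":0,"ty":0,"tz":-3.0,"wx":0,"wy":0,"wz":0,"claw":-1},
    {"tx":0,"ty":0,"tz":-2.0,"wx":0,"wy":0,"wz":0,"claw":-1},
    {"tx":0,"ty":0,"tz":-1.5,"wx":0,"wy":0,"wz":0,"claw":-1},
    {"tx":0,"ty":0,"tz":-0.4,"wx":0,"wy":0,"wz":0,"claw":-1},
    {"tx":0,"ty":0,"tz":0,"wx":0,"wy":0,"wz":0,"claw":-1}
  ]
}}

```text
clock: 2.72
tcp_pos: [0.4636, -0.1771, 0.0166]
orientation: [0.0, 0.813, 0.582, 0.0]
wrist_force: [-0.5, -0.7, 0.3]
finger_gap: 0.0854
grip_force: 0.0
```

Call:
{"api": "carry_out", "payload": {
  "moves": [
    {"tx":0,"ty":0,"tz":0,"wx":0,"wy":0,"wz":0,"claw":1},
    {"tx":0,"ty":0,"tz":0,"wx":0,"wy":0,"wz":0,"claw":1},
    {"tx":0,"ty":0,"tz":0,"wx":0,"wy":0,"wz":0,"claw":1},
    {"tx":0,"ty":0,"tz":0,"wx":0,"wy":0,"wz":0,"claw":1},
    {"tx":0,"ty":0,"tz":0,"wx":0,"wy":0,"wz":0,"claw":1},
    {"tx":0,"ty":0,"tz":0,"wx":0,"wy":0,"wz":0,"claw":1},
    {"tx":0,"ty":0,"tz":0,"wx":0,"wy":0,"wz":0,"claw":1},
    {"tx":0,"ty":0,"tz":0,"wx":0,"wy":0,"wz":0,"claw":1}
  ],
  "newtons": 90
}}

```text
clock: 3.72
tcp_pos: [0.4645, -0.1772, 0.0176]
orientation: [0.001, 0.813, 0.582, 0.001]
wrist_force: [1.0, -0.1, 5.1]
finger_gap: 0.0526
grip_force: 95.9
```

Call:
{"api": "carry_out", "payload": {
  "moves": [
    {"tx":0,"ty":0,"tz":1.0,"wx":0,"wy":0,"wz":0,"claw":1},
    {"tx":0,"ty":0,"tz":2.0,"wx":0,"wy":0,"wz":0,"claw":1},
    {"tx":0,"ty":0,"tz":2.5,"wx":0,"wy":0,"wz":0,"claw":1},
    {"tx":0,"ty":0,"tz":2.5,"wx":0,"wy":0,"wz":0,"claw":1},
    {"tx":0,"ty":0,"tz":2.5,"wx":0,"wy":0,"wz":0,"claw":1},
    {"tx":0,"ty":0,"tz":2.0,"wx":0,"wy":0,"wz":0,"claw":1},
    {"tx":0,"ty":0,"tz":0.5,"wx":0,"wy":0,"wz":0,"claw":1},
    {"tx":0,"ty":0,"tz":0,"wx":0,"wy":0,"wz":0,"claw":1}
  ]
}}

```text
clock: 4.72
tcp_pos: [0.4631, -0.1765, 0.146]
orientation: [-0.0, 0.813, 0.582, -0.0]
wrist_force: [0.2, -0.3, -4.9]
finger_gap: 0.0525
grip_force: 95.5
```

Call:
{"api": "carry_out", "payload": {
  "moves": [
    {"tx":0.3,"ty":0.9,"tz":0,"wx":0,"wy":0,"wz":0.02,"claw":1},
    {"tx":0.7,"ty":1.9,"tz":0,"wx":0,"wy":0,"wz":0.02,"claw":1},
    {"tx":0.8,"ty":2.2,"tz":0,"wx":0,"wy":0,"wz":0.02,"claw":1},
    {"tx":0.8,"ty":2.2,"tz":0,"wx":0,"wy":0,"wz":0.02,"claw":1},
    {"tx":0.8,"ty":2.2,"tz":0,"wx":0,"wy":0,"wz":0.02,"claw":1},
    {"tx":0.8,"ty":2.2,"tz":0,"wx":0,"wy":0,"wz":0.02,"claw":1},
    {"tx":0.8,"ty":2.2,"tz":0,"wx":0,"wy":0,"wz":0.02,"claw":1},
    {"tx":0.8,"ty":2.2,"tz":0,"wx":0,"wy":0,"wz":0.02,"claw":1}
  ]
}}

```text
clock: 5.72
tcp_pos: [0.5209, -0.0151, 0.1451]
orientation: [-0.001, 0.763, 0.646, -0.001]
wrist_force: [-0.2, 0.1, -5.0]
finger_gap: 0.0526
grip_force: 95.5
```

Call:
{"api": "carry_out", "payload": {
  "moves": [
    {"tx":0.8,"ty":2.2,"tz":0,"wx":0,"wy":0,"wz":0.02,"claw":1},
    {"tx":0.8,"ty":2.2,"tz":0,"wx":0,"wy":0,"wz":0.02,"claw":1},
    {"tx":0.8,"ty":2.2,"tz":0,"wx":0,"wy":0,"wz":0.02,"claw":1},
    {"tx":0.8,"ty":2.2,"tz":0,"wx":0,"wy":0,"wz":0.02,"claw":1},
    {"tx":0.7,"ty":2.0,"tz":0,"wx":0,"wy":0,"wz":0.02,"claw":1},
    {"tx":0.5,"ty":1.6,"tz":0,"wx":0,"wy":0,"wz":0.02,"claw":1},
    {"tx":0,"ty":0.4,"tz":0,"wx":0,"wy":0,"wz":0,"claw":1},
    {"tx":0,"ty":0,"tz":0,"wx":0,"wy":0,"wz":0,"claw":1}
  ]
}}

```text
clock: 6.72
tcp_pos: [0.5651, 0.1113, 0.1462]
orientation: [-0.0, 0.724, 0.69, -0.0]
wrist_force: [-0.2, -0.5, -5.6]
finger_gap: 0.0531
grip_force: 95.4
```

```bash
cat > m.py <<'E'
from h import *
import sys
for n in("top","side"):
    c=read_camera(n); np.savez(f"{n}1.npz",**c); w=cloud(c); im=c["image"]
    # crop about the block (world box)
    T=c["camera_from_world"]; p=T@[.58,.12,.13,1]; u=int(c["cx"]+c["fx"]*p[0]/p[2]); v=int(c["cy"]+c["fy"]*p[1]/p[2])
    a=cv2.resize(im[v-50:v+50,u-60:u+60],None,fx=3.3,fy=5.5 if 0 else 3.3,interpolation=cv2.INTER_CUBIC)
    o=a if n=="top" else np.hstack([o,a])
cv2.imwrite(f"pics/{sys.argv[1]}.png",o)
s=env.get_state(); print(s["clock"],s["tcp_pos"].round(4),s["orientation"].round(4),s["wrist_force"].round(1),s["finger_gap"],s["grip_force"])
E
python3 m.py lift1
```

```text
6.825 [0.5652 0.1107 0.1463] [ 1.000e-04  7.241e-01  6.897e-01 -2.000e-04] [-0.4  0.5 -4.3] 0.05267007122485865 95.4091215133667
```

View pics/lift1.png

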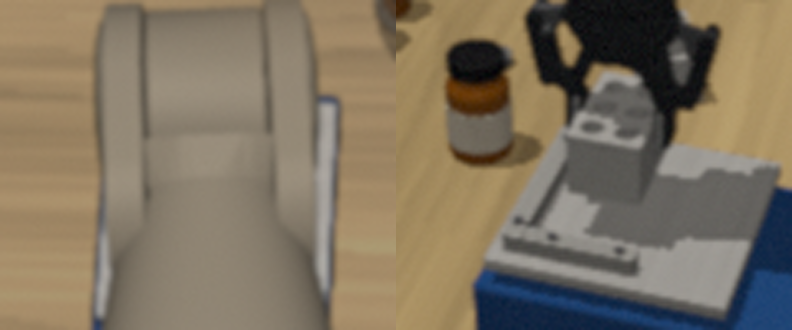

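The side view shows the block held upright over the plate, clear of both stops. The stops sit at (515..560,160..250) and the block at about (605,170). The top view is hidden by the arm. I lower next.

Call:
{"api": "carry_out", "payload": {
  "moves": [
    {"tx":0,"ty":0,"tz":-1.0,"wx":0,"wy":0,"wz":0.007,"claw":1},
    {"tx":0,"ty":0,"tz":-1.3,"wx":0,"wy":0,"wz":0,"claw":1},
    {"tx":0,"ty":0,"tz":-0.8,"wx":0,"wy":0,"wz":0,"claw":1},
    {"tx":0,"ty":0,"tz":-0.4,"wx":0,"wy":0,"wz":0,"claw":1},
    {"tx":0,"ty":0,"tz":-0.1,"wx":0,"wy":0,"wz":0,"claw":1},
    {"tx":0,"ty":0,"tz":-0.1,"wx":0,"wy":0,"wz":0,"claw":1},
    {"tx":0,"ty":0,"tz":0,"wx":0,"wy":0,"wz":0,"claw":1},
    {"tx":0,"ty":0,"tz":0,"wx":0,"wy":0,"wz":0,"claw":1}
  ]
}}

```text
clock: 7.82
tcp_pos: [0.5657, 0.1113, 0.1096]
orientation: [0.0, 0.721, 0.692, 0.0]
wrist_force: [0.7, -0.7, -5.0]
finger_gap: 0.0528
grip_force: 95.4
```

Call:
{"api": "carry_out", "payload": {
  "moves": [
    {"tx":0,"ty":0,"tz":-0.1,"wx":0,"wy":0,"wz":0,"claw":1},
    {"tx":0,"ty":0,"tz":0,"wx":0,"wy":0,"wz":0,"claw":1},
    {"tx":0,"ty":0,"tz":-0.1,"wx":0,"wy":0,"wz":0,"claw":1},
    {"tx":0,"ty":0,"tz":0,"wx":0,"wy":0,"wz":0,"claw":1},
    {"tx":0,"ty":0,"tz":-0.05,"wx":0,"wy":0,"wz":0,"claw":1},
    {"tx":0,"ty":0,"tz":0,"wx":0,"wy":0,"wz":0,"claw":1},
    {"tx":0,"ty":0,"tz":0,"wx":0,"wy":0,"wz":0,"claw":1}
  ]
}}

```text
clock: 8.7
tcp_pos: [0.5656, 0.1113, 0.1076]
orientation: [0.0, 0.721, 0.692, 0.0]
wrist_force: [-3.3, 0.2, 5.4]
finger_gap: 0.0527
grip_force: 96.5
```

Touching the plate with about 10 N. Next I slide to about 5 mm short of both stops.

Call:
{"api": "carry_out", "payload": {
  "moves": [
    {"tx":0.2,"ty":0.1,"tz":0,"wx":0,"wy":0,"wz":0,"claw":1},
    {"tx":0.35,"ty":0.2,"tz":0,"wx":0,"wy":0,"wz":0,"claw":1},
    {"tx":0.35,"ty":0.2,"tz":0,"wx":0,"wy":0,"wz":0,"claw":1},
    {"tx":0.35,"ty":0.2,"tz":0,"wx":0,"wy":0,"wz":0,"claw":1},
    {"tx":0.3,"ty":0.2,"tz":0,"wx":0,"wy":0,"wz":0,"claw":1},
    {"tx":0.2,"ty":0.15,"tz":0,"wx":0,"wy":0,"wz":0,"claw":1},
    {"tx":0.1,"ty":0.05,"tz":0,"wx":0,"wy":0,"wz":0,"claw":1},
    {"tx":0,"ty":0,"tz":0,"wx":0,"wy":0,"wz":0,"claw":1}
  ]
}}

```text
clock: 9.7
tcp_pos: [0.5845, 0.1219, 0.1076]
orientation: [0.001, 0.722, 0.692, 0.0]
wrist_force: [-2.8, -1.2, 4.4]
finger_gap: 0.0529
grip_force: 96.6
```

Call:
{"api": "carry_out", "payload": {
  "moves": [
    {"tx":0.1,"ty":0,"tz":0,"wx":0,"wy":0,"wz":0,"claw":1},
    {"tx":0,"ty":0,"tz":0,"wx":0,"wy":0,"wz":0,"claw":1},
    {"tx":0.1,"ty":0,"tz":0,"wx":0,"wy":0,"wz":0,"claw":1},
    {"tx":0,"ty":0,"tz":0,"wx":0,"wy":0,"wz":0,"claw":1}
  ]
}}

```text
clock: 10.2
tcp_pos: [0.5861, 0.1222, 0.1076]
orientation: [0.0, 0.721, 0.692, 0.0]
wrist_force: [-4.0, -0.7, 4.9]
finger_gap: 0.0525
grip_force: 96.7
```

Call:
{"api": "carry_out", "payload": {
  "moves": [
    {"tx":0.1,"ty":0,"tz":0,"wx":0,"wy":0,"wz":0,"claw":1},
    {"tx":0,"ty":0,"tz":0,"wx":0,"wy":0,"wz":0,"claw":1},
    {"tx":0.1,"ty":0,"tz":0,"wx":0,"wy":0,"wz":0,"claw":1},
    {"tx":0,"ty":0,"tz":0,"wx":0,"wy":0,"wz":0,"claw":1}
  ]
}}

```text
clock: 10.7
tcp_pos: [0.5881, 0.1224, 0.1076]
orientation: [0.0, 0.721, 0.693, 0.0]
wrist_force: [-4.0, 1.0, 6.4]
finger_gap: 0.0529
grip_force: 96.8
```

Call:
{"api": "carry_out", "payload": {
  "moves": [
    {"tx":0.1,"ty":0,"tz":0,"wx":0,"wy":0,"wz":0,"claw":1},
    {"tx":0,"ty":0,"tz":0,"wx":0,"wy":0,"wz":0,"claw":1}
  ]
}}

```text
clock: 10.95
tcp_pos: [0.5891, 0.1224, 0.1076]
orientation: [0.0, 0.721, 0.692, 0.0]
wrist_force: [-3.4, -0.5, 5.8]
finger_gap: 0.0523
grip_force: 96.8
```

Call:
{"api": "carry_out", "payload": {
  "moves": [
    {"tx":0.1,"ty":0,"tz":0,"wx":0,"wy":0,"wz":0,"claw":1},
    {"tx":0,"ty":0,"tz":0,"wx":0,"wy":0,"wz":0,"claw":1}
  ]
}}

```text
clock: 11.2
tcp_pos: [0.5901, 0.1225, 0.1076]
orientation: [0.0, 0.721, 0.693, 0.0]
wrist_force: [-3.9, -0.1, 6.2]
finger_gap: 0.0526
grip_force: 96.8
```

Call:
{"api": "carry_out", "payload": {
  "moves": [
    {"tx":0.1,"ty":0,"tz":0,"wx":0,"wy":0,"wz":0,"claw":1},
    {"tx":0,"ty":0,"tz":0,"wx":0,"wy":0,"wz":0,"claw":1}
  ]
}}

```text
clock: 11.45
tcp_pos: [0.5909, 0.1225, 0.1076]
orientation: [0.0, 0.721, 0.693, 0.0]
wrist_force: [-4.7, -0.4, 6.5]
finger_gap: 0.0526
grip_force: 96.9
```

Call:
{"api": "carry_out", "payload": {
  "moves": [
    {"tx":0.1,"ty":0,"tz":0,"wx":0,"wy":0,"wz":0,"claw":1},
    {"tx":0,"ty":0,"tz":0,"wx":0,"wy":0,"wz":0,"claw":1}
  ]
}}

```text
clock: 11.7
tcp_pos: [0.5909, 0.1225, 0.1076]
orientation: [-0.0, 0.721, 0.692, -0.0]
wrist_force: [-7.4, -0.0, 8.5]
finger_gap: 0.0528
grip_force: 97.2
```

Call:
{"api": "carry_out", "payload": {
  "moves": [
    {"tx":0.05,"ty":0.1,"tz":0,"wx":0,"wy":0,"wz":0,"claw":1},
    {"tx":0,"ty":0.1,"tz":0,"wx":0,"wy":0,"wz":0,"claw":1},
    {"tx":0,"ty":0,"tz":0,"wx":0,"wy":0,"wz":0,"claw":1}
  ]
}}

```text
clock: 12.08
tcp_pos: [0.591, 0.1226, 0.1076]
orientation: [0.0, 0.722, 0.692, -0.002]
wrist_force: [-8.5, -7.1, 10.5]
finger_gap: 0.0527
grip_force: 97.2
```

x met the long stop as predicted, but y resists about 7 mm early. I'll look before pushing more.

```bash
python3 m.py push1
python3 - <<'E'
from h import *
c=dict(np.load("side1.npz")); w=cloud(c); im=c["image"]
p=c["camera_from_world"]@[.6,.14,.11,1]; u=int(c["cx"]+c["fx"]*p[0]/p[2]); v=int(c["cy"]+c["fy"]*p[1]/p[2])
cv2.imwrite("pics/push1b.png",cv2.resize(im[v-40:v+40,u-50:u+50],None,fx=7,fy=7,interpolation=cv2.INTER_CUBIC))
R=np.array([[np.cos(.0419),-np.sin(.0419)],[np.sin(.0419),np.cos(.0419)]])
q=w.copy(); q[...,:2]=(w[...,:2]-[.6185,.172])@R.T   # corner frame
m=(abs(q[...,0]+.04)<.06)&(abs(q[...,1]+.05)<.07)
t=m&(q[...,2]>.135)&(q[...,2]<.145); print("top",t.sum(),np.nanpercentile(q[t],[2,50,98],axis=0).round(4).tolist())
# face towards the short stop (+y)
f=m&(q[...,2]>.11)&(q[...,2]<.13)&(q[...,1]>-.03); print("face",f.sum(),np.nanpercentile(q[f],[5,50,95],axis=0).round(4).tolist())
s=m&(q[...,2]>.1)&(q[...,2]<.109)&(q[...,0]>-.08)&(q[...,1]>-.004); print("short stop",np.nanpercentile(q[s],[2,50,98],axis=0).round(4).tolist())
E
```

```text
12.175 [0.591  0.1226 0.1076] [ 4.000e-04  7.219e-01  6.919e-01 -1.800e-03] [-8.4 -5.9 10.3] 0.052644009879978935 97.22347855567932
top 413 [[-0.0625, -0.0909, 0.1354], [-0.0232, -0.0399, 0.1398], [0.0061, -0.0063, 0.1435]]
face 177 [[-0.053, -0.0216, 0.1108], [-0.0301, -0.0086, 0.1197], [-0.0016, -0.0057, 0.1292]]
short stop [[-0.0769, -0.0027, 0.1001], [-0.031, 0.0086, 0.1053], [0.0127, 0.015, 0.1087]]
```

View pics/push1b.png

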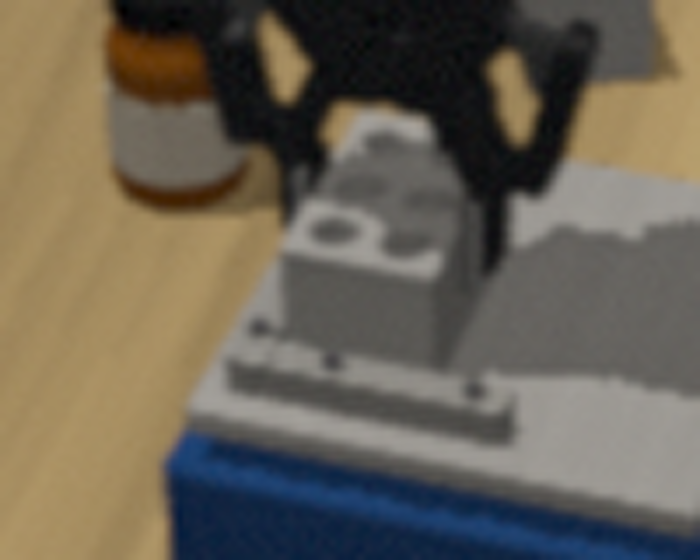

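The picture shows the block flat with its end face (285..440, y≈300) still about 7 mm short of the short stop, and depth gives -7 mm too. So it is stuck by friction. I'll ease the downward and x load, then push in y.

Call:
{"api": "carry_out", "payload": {
  "moves": [
    {"tx":-0.15,"ty":0,"tz":0.05,"wx":0,"wy":0,"wz":0,"claw":1},
    {"tx":0,"ty":0.1,"tz":0,"wx":0,"wy":0,"wz":0,"claw":1},
    {"tx":0,"ty":0.1,"tz":0,"wx":0,"wy":0,"wz":0,"claw":1},
    {"tx":0,"ty":0,"tz":0,"wx":0,"wy":0,"wz":0,"claw":1}
  ]
}}

```text
clock: 12.68
tcp_pos: [0.591, 0.1256, 0.1076]
orientation: [0.001, 0.722, 0.692, -0.0]
wrist_force: [-3.2, -4.4, 4.3]
finger_gap: 0.0531
grip_force: 96.5
```

Sliding now. I continue in y.

Call:
{"api": "carry_out", "payload": {
  "moves": [
    {"tx":0,"ty":0.1,"tz":0,"wx":0,"wy":0,"wz":0,"claw":1},
    {"tx":0,"ty":0.1,"tz":0,"wx":0,"wy":0,"wz":0,"claw":1},
    {"tx":0,"ty":0,"tz":0,"wx":0,"wy":0,"wz":0,"claw":1}
  ]
}}

```text
clock: 13.05
tcp_pos: [0.5912, 0.1277, 0.1076]
orientation: [0.001, 0.722, 0.692, -0.0]
wrist_force: [-2.9, -4.6, 3.3]
finger_gap: 0.0524
grip_force: 96.5
```

Call:
{"api": "carry_out", "payload": {
  "moves": [
    {"tx":0,"ty":0.1,"tz":0,"wx":0,"wy":0,"wz":0,"claw":1},
    {"tx":0,"ty":0.1,"tz":0,"wx":0,"wy":0,"wz":0,"claw":1},
    {"tx":0,"ty":0,"tz":0,"wx":0,"wy":0,"wz":0,"claw":1}
  ]
}}

```text
clock: 13.42
tcp_pos: [0.5912, 0.1289, 0.1076]
orientation: [0.001, 0.722, 0.692, -0.001]
wrist_force: [-2.8, -6.8, 4.6]
finger_gap: 0.0531
grip_force: 96.5
```

Call:
{"api": "carry_out", "payload": {
  "moves": [
    {"tx":0,"ty":0.1,"tz":0,"wx":0,"wy":0,"wz":0,"claw":1},
    {"tx":0,"ty":0,"tz":0,"wx":0,"wy":0,"wz":0,"claw":1}
  ]
}}

```text
clock: 13.68
tcp_pos: [0.5912, 0.1289, 0.1077]
orientation: [0.002, 0.722, 0.692, -0.001]
wrist_force: [-3.2, -9.7, 4.9]
finger_gap: 0.0528
grip_force: 96.6
```

Now y is stopped at 0.129, as predicted. I build up x and y pressure.

Call:
{"api": "carry_out", "payload": {
  "moves": [
    {"tx":0.1,"ty":0,"tz":0,"wx":0,"wy":0,"wz":0,"claw":1},
    {"tx":0.1,"ty":0.05,"tz":0,"wx":0,"wy":0,"wz":0,"claw":1},
    {"tx":0.1,"ty":0.05,"tz":0,"wx":0,"wy":0,"wz":0,"claw":1},
    {"tx":0,"ty":0,"tz":0,"wx":0,"wy":0,"wz":0,"claw":1},
    {"tx":0,"ty":0,"tz":0,"wx":0,"wy":0,"wz":0,"claw":1},
    {"tx":0,"ty":0,"tz":0,"wx":0,"wy":0,"wz":0,"claw":1}
  ]
}}

```text
clock: 14.42
tcp_pos: [0.5912, 0.1289, 0.1077]
orientation: [0.001, 0.722, 0.692, -0.004]
wrist_force: [-11.8, -14.5, 10.9]
finger_gap: 0.0531
grip_force: 97.6
```

```bash
python3 m.py push2
python3 - <<'E'
from h import *
c=dict(np.load("side1.npz")); w=cloud(c); im=c["image"]
p=c["camera_from_world"]@[.6,.14,.11,1]; u=int(c["cx"]+c["fx"]*p[0]/p[2]); v=int(c["cy"]+c["fy"]*p[1]/p[2])
cv2.imwrite("pics/push2b.png",cv2.resize(im[v-40:v+40,u-50:u+50],None,fx=7,fy=7,interpolation=cv2.INTER_CUBIC))
R=np.array([[np.cos(.0419),-np.sin(.0419)],[np.sin(.0419),np.cos(.0419)]])
q=w.copy(); q[...,:2]=(w[...,:2]-[.6185,.172])@R.T
f=(q[...,2]>.113)&(q[...,2]<.13)&(abs(q[...,1])<.012)&(q[...,0]>-.06)&(q[...,0]<.01); p=q[f]
print("face",f.sum(),np.nanpercentile(p,[3,50,97],axis=0).round(4).tolist(),
 "lean,yaw",np.linalg.lstsq(np.c_[p[:,0],p[:,2],np.ones(len(p))],p[:,1],rcond=None)[0].round(3))
t=(abs(q[...,2]-.14)<.006)&(abs(q[...,1]+.043)<.05)&(abs(q[...,0]+.027)<.024); p=q[t]
print("top plane",np.linalg.lstsq(np.c_[p[:,0]+.027,p[:,1]+.043,np.ones(len(p))],p[:,2],rcond=None)[0].round(4))
E
```

```text
14.525 [0.5912 0.1289 0.1078] [ 7.000e-04  7.221e-01  6.917e-01 -4.000e-03] [-11.4 -13.4  11.5] 0.05261253308089053 97.58084535598755
face 131 [[-0.0525, -0.0057, 0.1135], [-0.0288, -0.0017, 0.1217], [-0.0014, 0.001, 0.1295]] lean,yaw [ 0.029 -0.006 -0.   ]
top plane [-0.0159 -0.0046  0.1393]
```

View pics/push2b.png

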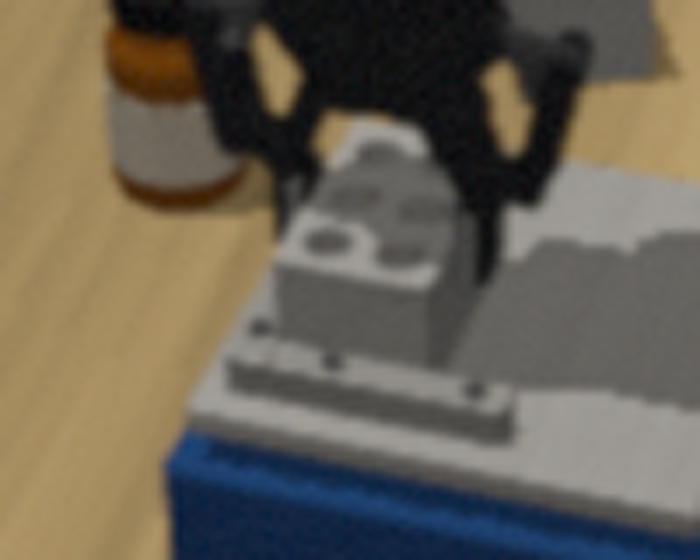

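The block is flat (top plane at 139.3 mm, tilt under 0.02 rad) and its end face now meets the short stop at about (335,355). I ease the downward load a little, to confirm that the stops carry the force rather than friction.

Call:
{"api": "carry_out", "payload": {
  "moves": [
    {"tx":0,"ty":0,"tz":0.05,"wx":0,"wy":0,"wz":0,"claw":1},
    {"tx":0.05,"ty":0,"tz":0,"wx":0,"wy":0,"wz":0,"claw":1},
    {"tx":0,"ty":0,"tz":0,"wx":0,"wy":0,"wz":0,"claw":1},
    {"tx":0,"ty":0,"tz":0,"wx":0,"wy":0,"wz":0,"claw":1},
    {"tx":0,"ty":0,"tz":0,"wx":0,"wy":0,"wz":0,"claw":1},
    {"tx":0,"ty":0,"tz":0,"wx":0,"wy":0,"wz":0,"claw":1}
  ]
}}

```text
clock: 15.28
tcp_pos: [0.5913, 0.1289, 0.1078]
orientation: [0.0, 0.722, 0.692, -0.004]
wrist_force: [-11.2, -12.7, 10.3]
finger_gap: 0.053
grip_force: 97.3
```

```bash
python3 -c "
from workcell import env
print(env.hand_in())"
```

```text
the job is handed in; nothing more can be done
None
```

The six-well block is flat on the plate in the corner, still gripped at about 97 N, with about 11 N of push towards the long stop and 13 N towards the short stop. The job is handed in, but no verdict came back.

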